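# Pin a sprung clamshell test jig shut

## Robot

A 6-joint arm with a two-finger parallel gripper is mounted at the origin on the work surface. World frame = base frame: x ahead of the robot, y to its left, z up, the work surface at z = 0. Lengths are in mm, angles in rad, forces in N, time in s.
With the tool pointing down it reaches from about 350 to 875 mm from the base axis. Payload 4.2 kg.
Tool frame: the origin (TCP) lies midway between the tips of the shut fingers; the grasp point (between the pads) lies 19 mm behind it; x points along the fingers, y is the direction in which the jaws open and shut, and the axes are right-handed (so a half turn about x gives the same grasp; the last joint's range is limited). The gripper opens to 85 mm and grips with 20 to 120 N. Pads are 22 mm wide; open, the fingers measure 114 mm over their backs; the gripper's body (76 mm by 85 mm) begins 54 mm behind the grasp point. The pads swing forward as they close: fully open they stand 13 mm farther back than shut.
Start: joints at [1.546, 0.385, 0.008, 0, -1.194, -0.259], TCP at [174.971, 599.987, 231.312] pointing down, gripper open.
Joint ranges: [-3.14, 3.14], [-1.21, 2.06], [-1.07, 1.41], [-3.16, 2.05], [-2.99, -0.16], [-3.1, 3.1]. Speed limits (rad/s): [2.79, 2.79, 3.14, 3.14, 3.14, 3.14].

## Interface

Orientations are given as a unit quaternion [x, y, z, w].
In Python, from bench import readout, imaging, arm gives the robot as it stands.
- The arm moves only by the tool arm_command, never from a script. Its argument "increments" is a list of rows, each a list of 3 entries, a list of its own where there are three numbers: the turn, a rotation vector about the world's x, y, z in degrees, then the shift along the world's x, y, z in mm, then the closure, from 0 (fully open) to 1 (shut). In form: [[[ax, ay, az], [tx, ty, tz], fingers], ...]. A call has exactly 5 rows; each row is the pose to reach, as a shift and turn from the pose measured when the call began; what a row does not reach only later rows make up. A row lasts 1/10 s, in which the tool goes at most 50 mm and 8.59 degrees, less where a joint would pass 70% of its speed; a pose out of reach is approached as far as the arm can. A call with a gripper value outside its range is refused whole. The fingers move at their own pace and stop on an object; the grip force is fixed at half the most. Time passes only in rows, so rows that repeat a pose let the fingers close, or fill a call up. It gives the time, the measured TCP pose, the force and the opening at its end, in the units of the state.
- readout.read_state(): the state, without advancing time (a new reading comes with each control period).
- imaging.get_image(name): name is "scene" or "top"; returns (picture, depth): 400x640x3 uint8, blue, green, red; 400x640 float32, mm along the optical axis (not along the pixel's ray), 0 where there is no reading.
- imaging.camera_info(name): a dict with "vfov" (degrees; the focal length in pixels is half the picture's height over the tangent of half this angle, whatever the lens; pixels are square), "cx", "cy" (the principal point, pixels), "eye" and "rotation" of the camera in the world. Camera axes: x right, y down, z forward; pixel columns grow to the right and rows downward; lengths in mm; the calibration is good to about 2 mm. A picture is of the moment at which its call begins. camera_info takes no time and is no camera call.
- arm.job_done(): hands the job in, once; it reports no verdict.
The state is a dict: "clock": time; "joints": joint angles; "joint_vel": joint speeds; "joint_efforts": joint torques, N m; "position": TCP position; "ee_rot": TCP orientation; "contact_force": force on the tool from outside, world axes, zero at the start; "wrist_torque": the same for the moment, N m; "gripper_width": finger opening in mm.
Only numpy, scipy, OpenCV 4.12 (cv2) and the standard library are available. Lean on these libraries where they do the work, as an engineer would, in place of code of your own. Each camera call takes 0.05 s, during which the arm holds its last target. There are 200 camera calls.

## Task

First lift the lid of the pin case right open until it rests on its stop, and leave it open; next fold the upper half of the board test jig down onto the sprung board nest; then take the round-knobbed locating pin out of the case (leave the square-headed one and everything else on the bench where they are), push it through the hole of the upper half into the base below, and press it fully home so that the two halves are shut. The job finishes while holding: keep your fingers on the pin's knob and keep pressing the jig shut with it, because its springs push it open as soon as you let go.

Things in the scene. Friction and masses are not known exactly. Their poses are not given: they have to be found in the camera images.
- case: Pin case, fixed; it may stand left or right. Origin: centre of its underside; x from its front (robot side) to its back hinge, y to its left, z up. Base 120 (x) x 130 (y) x 34 mm high; the shut lid is a 60 mm high hollow shell (top at z = 94). Two pins stand in round sockets, 20 mm deep, at x = 0, y = +30 and -30 mm, either pin in either; their heads stand clear above the rim once the lid is open.
- case_lid (a joint): Angle of the case lid: 0 shut, growing as its front rises, 1.85 rad = on its stop, leaning back. The lid (0.2 kg) has a free, damped hinge: let go below about 0.9 rad it falls shut, beyond about 1.15 rad it falls open onto the stop by itself.
- lid_tab (a point): Grip point on the upright tab near the front of the lid top; moves with the lid. The tab is 10 mm thick (case x), 22 mm wide (case y) and 40 mm high, 15 mm behind the lid's front edge; the point is 28 mm above the lid top, 12 mm below the tab's top. Pinched across its 22 mm width (along case y), it can turn between the fingers as the lid swings.
- lid_hinge (a point): Middle of the case lid's hinge line, which runs along case y, 60 mm behind the case's centre and 34 mm above the bench. The tab's grip point is 105 mm in front of this line and 88 mm above it when the lid is shut.
- jig: Board test jig, fixed: two hinged halves. Origin: centre of the base's underside; x from its front (robot side) to its hinge at the back, y to its left, z up. Base 130 (x) x 110 (y) x 44 mm high. In its middle a sprung nest carries a circuit board; two posts of the nest stand 6 mm above the base until the upper half presses them down.
- jig_leaf (a joint): Angle of the jig's upper half (aluminium frame 125 x 110 x 12 mm, 0.2 kg): 0 shut flat on the base (hard stop), growing as its front edge rises; starts at 1.1 to 1.5 rad, end at 1.8. The stiff hinge stays where it is left; 2 to 3 N at the free edge moves it. Below about 0.1 rad springs push back: let go, it rests near 0.1; at the hole it takes about 7 N to shut it.
- leaf_hinge (a point): Middle of the jig's hinge line, which runs along jig y at the top of the base (z = 44 mm), 60 mm behind the jig's centre. The upper half's underside meets this line; its outer face (the top face when shut) lies 12 mm off it.
- leaf_edge (a point): Middle of the free edge of the upper half, on its outer face, 125 mm from the hinge line. Moves with it. The outer 50 mm of the upper half is a solid plate apart from its pin hole, the rest is an open frame.
- leaf_hole (a point): Centre of the pin hole in the upper half, on its outer face, 100 mm from the hinge line. A 15 mm round hole through the 12 mm plate. Moves with the upper half; this point's z axis is the hole's axis.
- jig_hole (a point): Centre of the mouth of the pin hole in the base's top face, 40 mm in front of the jig's centre. Round, 14 mm wide, 40 mm deep, vertical, with a small chamfer. The two holes are in line when the jig is shut.
- jig_seat (a point): Point on the axis of the base's hole, 28 mm below its mouth: where the pin's tip is when the pin is fully home and the jig shut.
- pin: Locating pin, about 70 g: steel shank 12 mm thick, 40 mm long, tapered tip (7 mm flat end, taper 6 mm long), under a ROUND black knob 24 mm across and 34 mm high. The knob's flat underside, 40 mm above the tip, is the shoulder that presses on the upper half. Origin: the tip; z runs up the shank. It stands in the case with its tip 8 mm above the bench.
- pin_tip (a point): The tip of the locating pin, same as its origin.
- gauge: The other pin in the case, to be left there: 12 mm shank 30 mm long under a SQUARE black head 26 x 26 x 20 mm, standing lower than the round knob. Origin: its tip.
- screwdriver: Bystander, to be left alone: screwdriver lying between the jig and the case.
- multimeter: Bystander, to be left alone: black handheld meter, 85 x 165 x 34 mm, on the robot's side.
- pliers: Bystander, to be left alone: pliers lying on the robot's side.
- mug: Bystander, to be left alone: white mug, 90 mm high, on the far side.
- tape: Bystander, to be left alone: roll of tape, 90 mm across, on the far side.
- flux: Bystander, to be left alone: slim bottle, 120 mm high, at the left.
- caliper: Bystander, to be left alone: steel caliper lying at the right.

How it is judged:
By the outcome, as a careful person would: the job done as asked, in the order asked, and still so for the second after the job is handed in, while the arm keeps its last pose, push and grip.
It also fails if it takes over 69 s, if anything falls off the work surface, if the arm or the gripper's body presses on something with over 40 N, if the wrist force passes 120 N, or if a joint passes its speed limit or range.

## Working session

There is one attempt and no reset: what is moved stays moved. The work goes in short steps, Python scripts to look and compute and a tool call to move; the robot and the scene stay as the last step left them, time stands still between calls to the robot, and variables do not carry over. Pictures are saved under pics/ and viewed, about 8 in all and at most 12, crops included, and the job is handed in when it is done.

Besides the shell and the picture viewer there is one more tool, called after "Emit:" as name(argument=value, ...), one argument or row to a line, values as JSON. arm_command: Moves the arm, as the interface text tells. Its arguments: {"type":"object","properties":{"increments":{"type":"array","items":{"type":"array"}}},"required":["increments"]}

```bash
mkdir -p pics; ls; cat > h.py <<'E'
import numpy as np, cv2
from bench import readout, imaging, arm
def grab(n,save=None):
    p,d=imaging.get_image(n); i=imaging.camera_info(n)
    if save: cv2.imwrite('pics/'+save,p)
    np.savez('/tmp/'+n,p=p,d=d); return p,d,i
def cloud(n,d,i):
    f=200/np.tan(np.radians(i['vfov'])/2)
    v,u=np.mgrid[:400,:640]
    c=np.stack([(u-i['cx'])/f*d,(v-i['cy'])/f*d,d],-1)
    R=np.array(i['rotation']).reshape(3,3)
    w=c@R.T+np.array(i['eye']); w[d==0]=np.nan
    return w
E
python3 - <<'E'
from h import *
for n in ['scene','top']:
    p,d,i=grab(n,n+'0.png'); print(n,i); np.save('/tmp/w_'+n,cloud(n,d,i))
print(readout.read_state())
E
```

```text
pics
scene {'vfov': 50.68126708758265, 'cx': 324.7257834551229, 'cy': 202.22412479874905, 'eye': array([1333.75745604,  718.7252666 , 1032.22964309]), 'rotation': array([ 0.36577745,  0.83754817, -0.36908111, -0.1688166 ])}Traceback (most recent call last):
  File "<stdin>", line 3, in <module>
  File "h.py", line 11, in cloud
    R=np.array(i['rotation']).reshape(3,3)
ValueError: cannot reshape array of size 4 into shape (3,3)
```

```bash
sed -i "s/R=np.array(i\['rotation'\]).reshape(3,3)/R=Rot.from_quat(i['rotation']).as_matrix()/; 1a from scipy.spatial.transform import Rotation as Rot" h.py
python3 - <<'E'
from h import *
for n in ['scene','top']:
    p,d,i=grab(n,n+'0.png'); print(n,i); w=cloud(n,d,i); np.save('/tmp/w_'+n,w); print(np.nanpercentile(w[...,2],[1,5,20,50,90,99]))
print(readout.read_state())
E
```

```text
scene {'vfov': 50.68126708758265, 'cx': 324.7257834551229, 'cy': 202.22412479874905, 'eye': array([1333.75745604,  718.7252666 , 1032.22964309]), 'rotation': array([ 0.36577745,  0.83754817, -0.36908111, -0.1688166 ])}
[-759.57365221 -754.63597337 -668.1180422    -1.84969407  207.36575579
  604.53366552]
top {'vfov': 55.92621078857032, 'cx': 319.92210731086436, 'cy': 201.02940465386607, 'eye': array([ 302.32404208,   -9.29612137, 1262.06726584]), 'rotation': array([-0.69854175,  0.70850825, -0.07027895,  0.07152869])}
[-761.10392962 -755.62297218 -745.14277553   -1.48781446   53.76671114
  405.06997846]
{'clock': 0.15, 'joints': array([ 1.54556433e+00,  3.85378480e-01,  6.94772366e-03, -3.27804447e-04,
       -1.19400016e+00, -2.58627599e-01]), 'joint_vel': array([-1.13270378e-05, -3.41452403e-03,  4.66223079e-03,  1.16790357e-03,
        8.84769864e-04, -6.96155373e-04]), 'joint_efforts': array([-1.63495324e-04, -3.92679548e+01,  1.88581324e+01,  4.18854252e+00,
       -3.39227518e-03, -8.02455702e-08]), 'position': array([174.89190682, 599.57975367, 230.48046376]), 'ee_rot': array([-0.69995073,  0.10065171,  0.70003015,  0.09947866]), 'contact_force': array([-0.09386268,  0.33555961,  0.94205746]), 'wrist_torque': array([ 0.01063255,  0.07804098, -0.01274955]), 'gripper_width': 85.26801430103393}
```

View pics/top0.png

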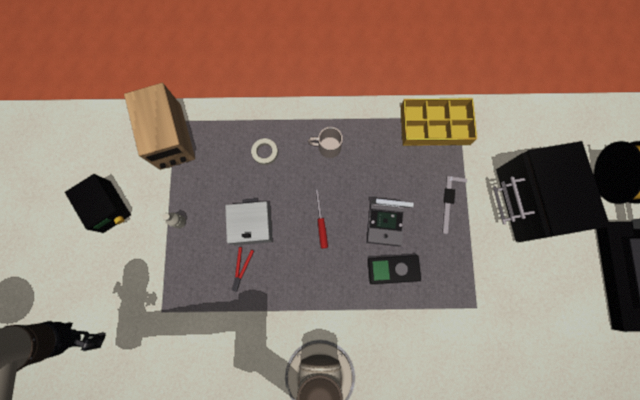

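View pics/scene0.png

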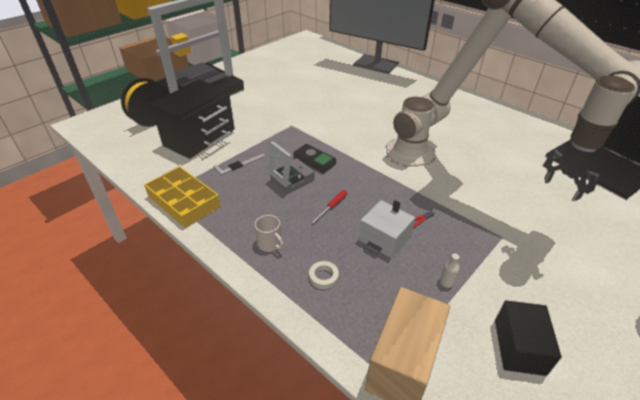

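```bash
python3 - <<'E'
from h import *
w=np.load('/tmp/w_top.npy'); s=np.load('/tmp/w_scene.npy')
p=cv2.imread('pics/top0.png')
def rect(w,box,zl,zh):
    u0,u1,v0,v1=box; q=w[v0:v1,u0:u1].reshape(-1,3); q=q[(q[:,2]>zl)&(q[:,2]<zh)]
    return q,cv2.minAreaRect(q[:,:2].astype(np.float32))
q,r=rect(w,(215,280,190,250),85,102); print('lidtop',len(q),q[:,2].mean(),r, np.median(q,0))
q,r=rect(w,(215,280,190,250),112,145); print('tab',len(q),q.mean(0),q[:,2].max(),r)
q,r=rect(w,(355,425,190,248),34,50); print('jigbase',len(q),q[:,2].mean(),r)
q,r=rect(w,(355,425,190,248),70,200); print('leaf',len(q),q[:,2].min(),q[:,2].max(),q.mean(0),r)
# scene
for nm,c,zl,zh in [('lidtop',(330,180),85,102),('tab',(330,180),114,145)]:
    m=(np.hypot(s[...,0]-430,s[...,1]-200)<150)&(s[...,2]>zl)&(s[...,2]<zh); q=s[m]; print('s',nm,len(q),q.mean(0),q[:,2].max(),cv2.minAreaRect(q[:,:2].astype(np.float32)))
m=(np.hypot(s[...,0]-430,s[...,1]+210)<130)&(s[...,2]>60)&(s[...,2]<220);q=s[m]; print('s leaf',len(q),q.mean(0),q.min(0),q.max(0),cv2.minAreaRect(q[:,:2].astype(np.float32)))
m=(np.hypot(s[...,0]-430,s[...,1]+210)<130)&(s[...,2]>36)&(s[...,2]<50);q=s[m]; print('s base',len(q),q.mean(0),cv2.minAreaRect(q[:,:2].astype(np.float32)))
print(w[221,248],w[222,386])
st=readout.read_state(); print(Rot.from_quat(st['ee_rot']).as_matrix().round(3))
c=cv2.resize(p[180:300,210:440],None,fx=3.4,fy=3.4,interpolation=cv2.INTER_CUBIC); cv2.imwrite('pics/c1.png',c)
E
```

```text
lidtop 1558 92.70878521413515 ((476.539306640625, 223.02194213867188), (120.87513732910156, 130.9935760498047), 4.639232635498047) [476.60525078 222.0301598   92.70998097]
tab 35 [430.46533983 218.21035485 128.37241176] 138.345336101175 ((430.8354797363281, 219.24681091308594), (8.874744415283203, 21.97069549560547), 3.2947521209716797)
jigbase 1191 41.32697421800664 ((469.8353576660156, -221.71957397460938), (110.54963684082031, 126.71852111816406), 82.91442108154297)
leaf 200 75.97511971394943 172.89235829159315 [ 517.55809333 -224.88993513  156.84463292] ((517.8609619140625, -226.91879272460938), (111.63771057128906, 26.639694213867188), 75.41460418701172)
s lidtop 1139 [483.68376736 226.06206453  92.18147348] 101.59736007722404 ((479.1777038574219, 223.61285400390625), (124.7817611694336, 132.4947967529297), 4.718301296234131)
s tab 44 [436.15054053 220.71429073 126.15724107] 135.8152371940613 ((434.7611389160156, 220.65499877929688), (21.868885040283203, 15.90905475616455), 65.02827453613281)
s leaf 486 [ 530.42347314 -222.95170606  126.23063054] [ 508.87795214 -288.71534406   60.27826494] [ 551.84091939 -170.71355834  171.16282592] ((528.2581787109375, -228.84873962402344), (118.35658264160156, 34.041385650634766), 82.4714584350586)
s base 503 [ 459.56235541 -214.776538     41.06228427] ((434.8220520019531, -227.9027099609375), (246.3115234375, 139.24673461914062), 6.30171537399292)
[480.10043451 217.87141298  90.83944917] [ 477.7722504  -223.71730549   41.89152483]
[[-0.    -0.28  -0.96 ]
 [-0.002 -0.96   0.28 ]
 [-1.     0.002 -0.   ]]
```

View pics/c1.png

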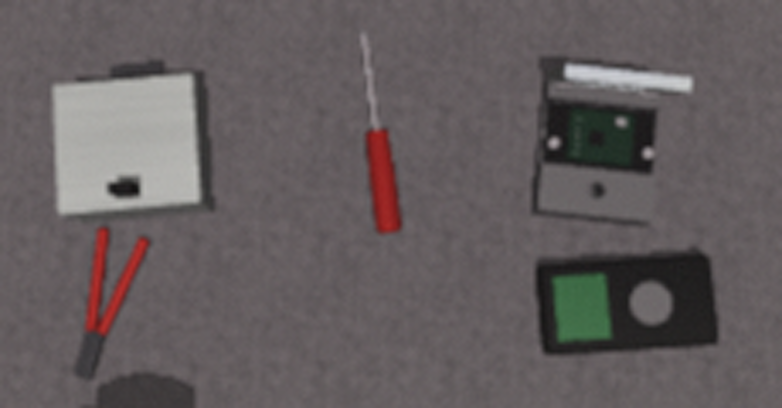

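Emit:
arm_command(
  increments=[
    [[0,0,4],[26,-39,-6],0],
    [[0,0,8],[52,-78,-12],0],
    [[0,0,12],[78,-117,-18],0],
    [[0,0,16],[104,-156,-24],0],
    [[0,0,20.9],[130,-193,-30],0],
  ],
)

```text
clock: 0.65
position: [305.4, 404.6, 200.1]
ee_rot: [0.706, 0.029, -0.706, 0.031]
contact_force: [-0.2, 1.8, -0.3]
gripper_width: 86.0
```

```bash
python3 - <<'E'
from h import *
s=readout.read_state(); print(s['clock'],s['position'],Rot.from_quat(s['ee_rot']).as_matrix().round(3)[:,1],s['joints'])
i=imaging.camera_info('top'); f=200/np.tan(np.radians(i['vfov'])/2); R=Rot.from_quat(i['rotation']).as_matrix()
def ray(u,v,z):
    d=R@np.array([(u-i['cx'])/f,(v-i['cy'])/f,1]); return i['eye']+d*(z-i['eye'][2])/d[2]
# jig hole: dark blob centroid
p=cv2.imread('pics/top0.png'); g=cv2.cvtColor(p,cv2.COLOR_BGR2GRAY)[228:244,378:395].astype(int); print(g)
w8=np.clip(75-g[3:13,3:14],0,None); vv,uu=np.mgrid[231:241,381:392]; u,v=(uu*w8).sum()/w8.sum(),(vv*w8).sum()/w8.sum(); print(u,v,ray(u,v,44),ray(u,v,42))
w=np.load('/tmp/w_top.npy')
q=w[228:246,360:415].reshape(-1,3);q=q[(q[:,2]>34)&(q[:,2]<50)]; print(cv2.minAreaRect(q[:,:2].astype(np.float32)),np.median(q[:,2]))
q=w[190:222,365:425].reshape(-1,3);q=q[(q[:,2]>120)&(q[:,2]<185)]; 
t=np.radians(-7.1);ex=np.array([np.cos(t),np.sin(t)]);ey=np.array([-ex[1],ex[0]])
d=np.c_[q[:,:2]@ex,q[:,:2]@ey,q[:,2]]; print(len(d),np.percentile(d,[1,10,50,90,99],axis=0)); print('ctr',np.array([469.8,-221.7])@ex)
s=np.load('/tmp/w_scene.npy');m=(np.hypot(s[...,0]-530,s[...,1]+225)<90)&(s[...,2]>60)&(s[...,2]<220);q=s[m];d=np.c_[q[:,:2]@ex,q[:,:2]@ey,q[:,2]]
for a in range(60,175,15):
    k=d[(d[:,2]>a)&(d[:,2]<a+15)]
    if len(k): print(a,len(k),np.percentile(k[:,0],[5,50,95]).round(1),np.percentile(k[:,1],[2,98]).round(1))
E
```

```text
0.65 [305.42257157 404.60268948 200.14561928] [ 0.084 -0.996  0.002] [ 1.24530937e+00  2.11685918e-01 -3.23603704e-01  8.05850035e-04
 -1.03729006e+00  4.09559925e-01]
[[ 61  50  43  47  41  38  33  35  34  30  32  31  31  32  36  36  35]
 [ 93  84  81  82  78  74  71  66  66  61  50  44  44  40  37  34  33]
 [102 102 101 103 100 102 100  95  94  96  86  82  80  77  76  69  66]
 [105 103 102 103 102 104 102 102 103 103 102 102 102 102 100  98  95]
 [101 101 102 102 103 102 101 101 101 101 101 103 103 102 103 102 102]
 [102 103 103 102 101  99  91  82  87  97 102 101 102 100 102 102 102]
 [102 104 101 102  98  89  70  54  58  81 100 101 101 101 103 101 101]
 [103 102 102 101  99  87  65  42  40  66  92 102 102 100 100 103 102]
 [102 102 103 102  96  88  68  46  38  59  90 103 102 101 103 102 102]
 [103 102 103 101 101  91  74  57  56  78  97 103 102 103 106 100 103]
 [101 103 102 104 101 100  90  84  88  98 102 102 102 104 102 103 101]
 [102 104 102 102 103 103 103 101 102 102 103 102 104 103 102 102 104]
 [106 103 103 103 103 103 102 104 102 103 102 101 102 103 103 101 101]
 [104 103
[... 338 characters left out ...]
98937988281, -217.527587890625), (110.576171875, 58.098289489746094), 83.19092559814453) 42.03888728110394
181 [[ 534.77520346 -216.15638486  121.65717399]
 [ 536.06945991 -207.25861773  149.48254126]
 [ 540.27101645 -162.00073321  166.28502209]
 [ 545.39883876 -115.29831636  169.31076959]
 [ 546.83923782 -107.04554157  171.1793794 ]]
ctr 493.59999181196986
60 45 [556.  564.7 569.1] [-217.7 -106.2]
75 45 [551.9 561.1 567.7] [-215.1 -104.2]
90 44 [550.5 560.1 564.1] [-217.7 -105.1]
105 46 [548.6 556.9 560.4] [-219.6 -102.8]
120 79 [548.3 555.7 558.2] [-212.1 -106.5]
135 80 [545.3 552.3 555.8] [-211.8 -105.3]
150 96 [538.3 549.7 553.4] [-213.5 -106. ]
165 51 [538.4 547.  550.6] [-214.1 -107.1]
```

Emit:
arm_command(
  increments=[
    [[0,0,0],[26,-38,-6],0],
    [[0,0,0],[52,-76,-12],0],
    [[0,0,0],[78,-114,-18],0],
    [[0,0,0],[103,-151,-24],0],
    [[0,0,0],[126.2,-185.2,-30],0],
  ],
)

```text
clock: 1.15
position: [432.2, 217.5, 169.9]
ee_rot: [-0.706, -0.029, 0.706, -0.03]
contact_force: [0.8, 0.2, -0.1]
gripper_width: 85.4
```

```bash
python3 - <<'E'
from h import *
p,d,i=grab('top'); q,e,j=grab('scene')
a=cv2.resize(p[180:270,190:310],None,fx=4,fy=4,interpolation=cv2.INTER_CUBIC);b=cv2.resize(q[130:280,330:450],None,fx=3,fy=3,interpolation=cv2.INTER_CUBIC)
c=np.zeros((450,850,3),np.uint8);c[:360,:480]=a;c[:450,485:845]=b
cv2.imwrite('pics/c2.png',c[:,:800])
s=readout.read_state(); print(s['position'],s['clock'],s['contact_force'])
E
```

```text
[432.42060436 215.48768055 168.98022767] 1.25 [-0.79643222  0.20946649  0.46968057]
```

View pics/c2.png

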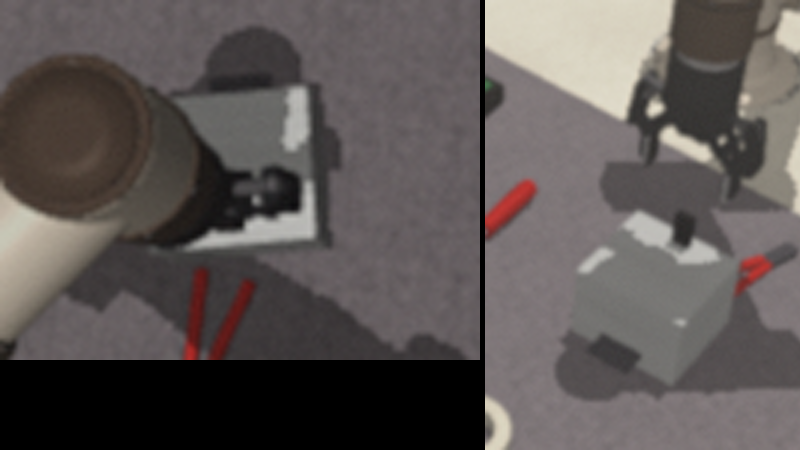

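The picture shows the open fingers above the tab (scene crop: tab at 683,228, fingers at 645,150 and 735,185), straddling it along case y. Going down and gripping.

Emit:
arm_command(
  increments=[
    [[0,0,0],[-0.8,4,-35],0],
    [[0,0,0],[-0.8,4,-68],0],
    [[0,0,0],[-0.8,4,-68],0],
    [[0,0,0],[-0.8,4,-68],1],
    [[0,0,0],[-0.8,4,-68],1],
  ],
)

```text
clock: 1.75
position: [432.5, 220.8, 102.7]
ee_rot: [0.707, 0.027, -0.706, 0.029]
contact_force: [-0.2, 0.5, -0.2]
gripper_width: 58.8
```

Emit:
arm_command(
  increments=[
    [[0,0,0],[0,0,0],1],
    [[0,0,0],[0,0,0],1],
    [[0,0,0],[0,0,0],1],
    [[0,0,0],[0,0,0],1],
    [[0,0,0],[0,0,0],1],
  ],
)

```text
clock: 2.25
position: [433.2, 219.2, 104.5]
ee_rot: [0.707, 0.027, -0.706, 0.03]
contact_force: [1.8, -7.2, 7.4]
gripper_width: 20.7
```

```bash
python3 - <<'E'
from h import *
t=np.arange(0,1.86,.12);t=np.append(t,[1.82,1.85]);t.sort()
x=105-105*np.cos(t)+88*np.sin(t);z=105*np.sin(t)+88*np.cos(t)-88
y=np.radians(4.64)
for a in zip(t.round(2),(x*np.cos(y)).round(1),(x*np.sin(y)).round(1),z.round(1)):print(*a)
E
```

```text
0.0 0.0 0.0 0.0
0.12 11.3 0.9 11.9
0.24 23.8 1.9 22.4
0.36 37.6 3.1 31.3
0.48 52.3 4.2 38.5
0.6 67.8 5.5 43.9
0.72 83.8 6.8 47.4
0.84 100.1 8.1 48.9
0.96 116.5 9.5 48.5
1.08 132.7 10.8 46.1
1.2 148.5 12.1 41.8
1.32 163.7 13.3 35.6
1.44 178.0 14.4 27.6
1.56 191.2 15.5 17.9
1.68 203.3 16.5 6.8
1.8 213.9 17.4 -5.7
1.82 215.5 17.5 -7.9
1.85 217.8 17.7 -11.3
```

Emit:
arm_command(
  increments=[
    [[0,0,0],[11,1,12],1],
    [[0,0,0],[24,2,22],1],
    [[0,0,0],[38,3,31],1],
    [[0,0,0],[52,4,38.5],1],
    [[0,0,0],[68,5.5,44],1],
  ],
)

```text
clock: 2.75
position: [499.0, 224.1, 147.5]
ee_rot: [-0.705, -0.026, 0.708, -0.03]
contact_force: [-3.0, 0.3, -5.4]
gripper_width: 20.8
```

Emit:
arm_command(
  increments=[
    [[0,0,0],[18,2,4],1],
    [[0,0,0],[34,3,6],1],
    [[0,0,0],[51,4.5,5.5],1],
    [[0,0,0],[67,6,3],1],
    [[0,0,0],[83,7,-1.5],1],
  ],
)

```text
clock: 3.25
position: [581.2, 230.4, 146.3]
ee_rot: [-0.704, -0.026, 0.709, -0.03]
contact_force: [-3.4, 0.4, 1.7]
gripper_width: 20.6
```

Emit:
arm_command(
  increments=[
    [[0,0,0],[15.5,1.5,-6],1],
    [[0,0,0],[30,2.5,-14],1],
    [[0,0,0],[43,3.5,-24],1],
    [[0,0,0],[55,4.5,-35],1],
    [[0,0,0],[65,5.5,-46],1],
  ],
)

```text
clock: 3.75
position: [648.1, 235.6, 100.3]
ee_rot: [-0.705, -0.026, 0.708, -0.03]
contact_force: [1.5, -3.2, 4.8]
gripper_width: 20.8
```

Emit:
arm_command(
  increments=[
    [[0,0,0],[0,0,0],1],
    [[0,0,0],[0,0,0],0],
    [[0,0,0],[0,0,0],0],
    [[0,0,0],[0,0,0],0],
    [[0,0,0],[0,0,0],0],
  ],
)

```text
clock: 4.25
position: [647.8, 235.8, 100.4]
ee_rot: [-0.705, -0.026, 0.708, -0.03]
contact_force: [0.5, -0.3, -0.6]
gripper_width: 77.0
```

Emit:
arm_command(
  increments=[
    [[0,0,0],[2,0,45],0.2],
    [[0,0,0],[4,0,90],0.5],
    [[0,0,0],[4,-10,135],1],
    [[0,0,-4],[0,-55,145],1],
    [[0,0,-6],[-6,-100,145],1],
  ],
)

```text
clock: 4.75
position: [642.7, 136.2, 249.0]
ee_rot: [0.707, -0.01, -0.707, -0.007]
contact_force: [0.7, -0.8, -0.5]
gripper_width: 10.1
```

Emit:
arm_command(
  increments=[
    [[0,0,-1],[-10,-48,0],1],
    [[0,0,-2],[-20,-96,0],1],
    [[0,0,-3],[-30,-144,0],1],
    [[0,0,-4],[-40,-192,0],1],
    [[0,0,-5],[-50,-240,0],1],
  ],
)

```text
clock: 5.25
position: [591.8, -105.3, 249.5]
ee_rot: [0.707, -0.041, -0.705, -0.038]
contact_force: [-0.3, -1.4, 0.4]
gripper_width: -0.2
```

```bash
python3 - <<'E'
from h import *
p,d,i=grab('top','t3.png'); w=cloud('top',d,i); q,e,j=grab('scene'); s=cloud('scene',e,j)
np.save('/tmp/w3',w);np.save('/tmp/s3',s)
a=cv2.resize(p[150:270,200:430],None,fx=3.4,fy=3.4,interpolation=cv2.INTER_CUBIC); cv2.imwrite('pics/c3.png',a)
st=readout.read_state();R=Rot.from_quat(st['ee_rot']).as_matrix(); print(st['clock'],st['position'],np.degrees(np.arctan2(*R[1::-1,1])),st['gripper_width'],st['joints'])
c=np.array([476.5,223.]);t=np.radians(4.64);ex=np.array([np.cos(t),np.sin(t)]);ey=np.array([-ex[1],ex[0]])
for n,W in (('top',w),('sc',s)):
    L=np.stack([(W[...,:2]-c)@ex,(W[...,:2]-c)@ey,W[...,2]],-1)
    for sy in (30,-30):
        m=(abs(L[...,0])<25)&(abs(L[...,1]-sy)<25)&(L[...,2]>50)&(L[...,2]<95); k=L[m]
        if len(k): zt=np.percentile(k[:,2],95); kk=k[k[:,2]>zt-6]; print(n,sy,len(k),zt,len(kk),(kk.min(0)+kk.max(0))/2,kk.max(0)-kk.min(0))
    m=(L[...,0]>60)&(L[...,0]<190)&(abs(L[...,1])<70)&(L[...,2]>20); print(n,'lid',L[m].max(0))
E
```

```text
5.35 [ 590.88525973 -108.39594412  249.58305249] -96.77197812662581 -0.37449217904894905 [ 0.08997548  0.33089469 -0.0282393   0.00449469 -1.2113867   1.36104955]
top 30 63 83.14280372632155 43 [-0.15121915 30.23913627 80.73501815] [22.48900952 23.15588872  6.73048849]
top -30 70 60.21221654119999 59 [ -1.00120371 -29.69711653  58.29273832] [26.44216357 23.9933641   8.15521142]
top lid [186.16912754  65.17436796 152.90723826]
sc 30 78 82.95782432036262 35 [ 2.72103862 30.18696158 81.51712494] [26.31589493 21.50998942  8.23118613]
sc -30 43 59.84530176668126 38 [  0.09256307 -29.56849057  57.84099089] [23.06684045 27.36729018  7.92826143]
sc lid [189.0739108   65.70460095 150.42187357]
```

View pics/c3.png

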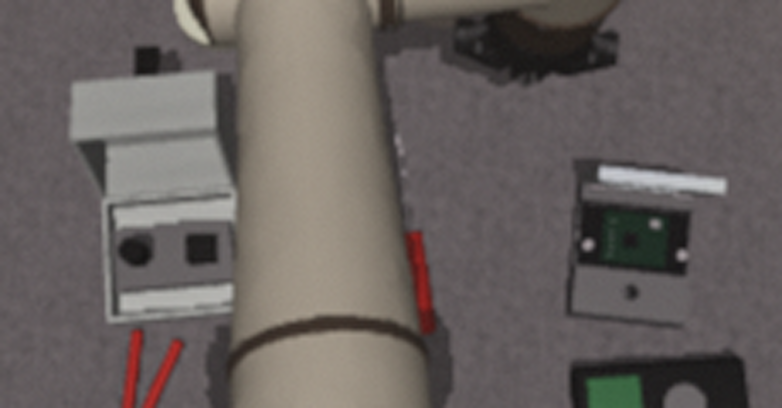

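Emit:
arm_command(
  increments=[
    [[0,0,0],[-12,-45,0],1],
    [[0,0,0],[-24,-90,0],1],
    [[0,0,0],[-31.7,-125,-20],1],
    [[0,0,0],[-31.7,-125,-60],1],
    [[0,0,0],[-31.7,-125,-98],1],
  ],
)

```text
clock: 5.85
position: [559.1, -234.2, 151.3]
ee_rot: [0.707, -0.044, -0.705, -0.041]
contact_force: [1.0, 0.1, 0.4]
gripper_width: 0.2
```

Emit:
arm_command(
  increments=[
    [[0,0,0],[0,0,0],1],
    [[0,0,0],[-8,1,0],1],
    [[0,0,0],[-16,2,0],1],
    [[0,0,0],[-24,3,0],1],
    [[0,0,0],[-28,3.5,0],1],
  ],
)

```text
clock: 6.35
position: [531.5, -230.5, 153.4]
ee_rot: [0.709, -0.044, -0.703, -0.041]
contact_force: [1.3, 0.5, -0.4]
gripper_width: -0.0
```

Emit:
arm_command(
  increments=[
    [[0,0,0],[-18,2.2,-4],1],
    [[0,0,0],[-37,4.5,-12],1],
    [[0,0,0],[-56,7,-24],1],
    [[0,0,0],[-71,8.5,-38.5],1],
    [[0,0,0],[-83,10,-56],1],
  ],
)

```text
clock: 6.85
position: [448.6, -220.6, 98.8]
ee_rot: [0.71, -0.044, -0.701, -0.04]
contact_force: [0.8, -0.4, 0.5]
gripper_width: 0.0
```

Emit:
arm_command(
  increments=[
    [[0,0,0],[-5,0.6,-11],1],
    [[0,0,0],[-9,1,-21],1],
    [[0,0,0],[-11,1.3,-31],1],
    [[0,0,0],[-11,1.3,-36],1],
    [[0,0,0],[-11,1.3,-36],1],
  ],
)

```text
clock: 7.35
position: [437.3, -219.2, 62.3]
ee_rot: [0.71, -0.044, -0.702, -0.04]
contact_force: [-1.1, -0.4, 1.0]
gripper_width: -0.0
```

```bash
python3 - <<'E'
from h import *
q,e,j=grab('scene','s4.png'); s=cloud('scene',e,j)
cv2.imwrite('pics/c4.png',cv2.resize(q[90:220,220:380],None,fx=4,fy=4,interpolation=cv2.INTER_CUBIC))
st=readout.read_state(); print(st['position'],st['contact_force'])
E
```

```text
[ 437.85113941 -219.32394833   62.69436004] [0.32462153 0.15018158 0.73286063]
```

View pics/c4.png

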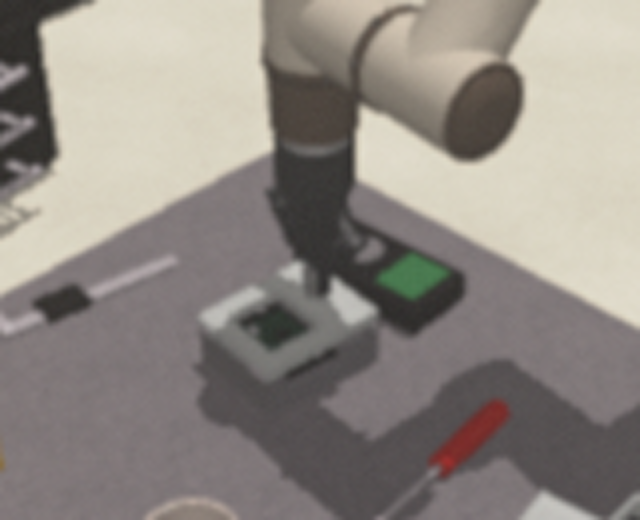

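Emit:
arm_command(
  increments=[
    [[0,0,0],[0,0,40],1],
    [[0,0,-6],[0,15,85],1],
    [[0,0,-14],[4,60,100],0.8],
    [[0,0,-22],[8,105,100],0.6],
    [[0,0,-30],[12,150,100],0.5],
  ],
)

```text
clock: 7.9
position: [450.5, -80.2, 164.1]
ee_rot: [0.68, -0.212, -0.67, -0.208]
contact_force: [0.8, 0.6, -1.6]
gripper_width: 41.9
```

Emit:
arm_command(
  increments=[
    [[0,0,-8],[5,47,0],0.4],
    [[0,0,-16],[10,94,0],0.4],
    [[0,0,-24],[15,141,0],0.4],
    [[0,0,-32],[20,188,0],0.4],
    [[0,0,-40],[24,235,0],0.4],
  ],
)

```text
clock: 8.4
position: [473.7, 140.0, 164.8]
ee_rot: [0.575, -0.421, -0.566, -0.415]
contact_force: [1.2, -0.5, 0.6]
gripper_width: 51.2
```

```bash
python3 - <<'E'
from h import *
st=readout.read_state();R=Rot.from_quat(st['ee_rot']).as_matrix(); print(st['clock'],st['position'],np.degrees(np.arctan2(*R[1::-1,1])),R[:,0],st['gripper_width'],st['joints'])
p,d,i=grab('top','t5.png'); w=cloud('top',d,i); q,e,j=grab('scene','s5.png'); s=cloud('scene',e,j)
np.save('/tmp/w5',w);np.save('/tmp/s5',s)
t=np.radians(-7);ex=np.array([np.cos(t),np.sin(t)]);ey=np.array([-ex[1],ex[0]])
for n,W in (('top',w),('sc',s)):
    X=W[...,:2]@ex-495.5; Y=W[...,:2]@ey+163.5; Z=W[...,2]
    m=(abs(X)<75)&(abs(Y)<65)&(Z>46)&(Z<90); A=np.c_[X[m],np.ones(m.sum())]
    print(n,np.polyfit(X[m],Z[m],1),np.percentile(X[m],[0,1,99,100]),np.percentile(Y[m],[0,1,99,100]))
a=cv2.resize(p[190:255,350:430],None,fx=5,fy=5,interpolation=cv2.INTER_CUBIC);b=cv2.resize(q[130:210,255:335],None,fx=5,fy=5,interpolation=cv2.INTER_CUBIC)
c=np.zeros((400,800,3),np.uint8);c[:325,:400]=a;c[:,400:]=b;cv2.imwrite('pics/c5.png',c)
E
```

```text
8.4 [473.66535708 140.00712117 164.77884284] -162.43740990130746 [ 0.00564435 -0.01408938 -0.99988481] 51.16572794894682 [ 0.62619536  0.22547076 -0.41218617  0.01827526 -0.93690341 -0.33053098]
top [-0.09368077 60.14108613] [-65.18643534 -63.91259609  65.83457145  67.34739322] [-55.55001302 -53.54785108  55.52014863  56.27809093]
sc [-0.09420542 59.17926683] [-64.65036138 -59.48735969  70.58351371  73.90605129] [-57.31845955 -53.6013242   58.03411004  59.4851333 ]
```

View pics/c5.png

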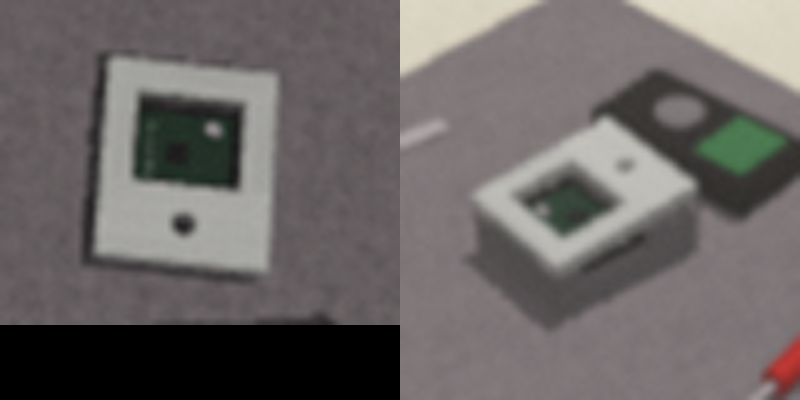

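Emit:
arm_command(
  increments=[
    [[0,0,-5],[0,45,0],0.4],
    [[0,0,-10],[0.8,90,-5],0.4],
    [[0,0,-13],[0.8,113,-20],0.4],
    [[0,0,-13],[0.8,113,-45],0.4],
    [[0,0,-13],[0.8,113,-60],0.4],
  ],
)

```text
clock: 9.0
position: [475.5, 256.4, 103.3]
ee_rot: [0.526, -0.48, -0.518, -0.474]
contact_force: [-0.9, -0.4, 0.1]
gripper_width: 51.2
```

```bash
cat >> h.py <<'E'
def proj(i,P):
    f=200/np.tan(np.radians(i['vfov'])/2); c=Rot.from_quat(i['rotation']).as_matrix().T@(np.asarray(P,float)-i['eye']); return f*c[:2]/c[2]+[i['cx'],i['cy']]
def ray(i,u,v,z):
    f=200/np.tan(np.radians(i['vfov'])/2); d=Rot.from_quat(i['rotation']).as_matrix()@np.array([(u-i['cx'])/f,(v-i['cy'])/f,1]); return i['eye']+d*(z-i['eye'][2])/d[2]
E
python3 - <<'E'
from h import *
st=readout.read_state();R=Rot.from_quat(st['ee_rot']).as_matrix(); print(st['clock'],st['position'],np.degrees(np.arctan2(*R[1::-1,1])),R[:,0].round(4),st['gripper_width'])
for n,k in (('top','t5'),('scene','s5')):
    i=imaging.camera_info(n); g=cv2.cvtColor(cv2.imread(f'pics/{k}.png'),cv2.COLOR_BGR2GRAY).astype(float)
    u0,v0=proj(i,(434,-218.5,65)).round().astype(int); c=g[v0-5:v0+6,u0-5:u0+6]; b=np.median(c); D=np.clip(b-12-c,0,None)
    V,U=np.mgrid[v0-5:v0+6,u0-5:u0+6]; u,v=(U*D).sum()/D.sum(),(V*D).sum()/D.sum(); print(n,u0,v0,u,v,b,c.min(),(c<b-12).sum(),ray(i,u,v,65.5))
E
```

```text
9.0 [475.4885835  256.37803608 103.28029935] -174.84916758423049 [ 0.0034 -0.0147 -0.9999] 51.246174860376755
top 386 235 386.21324041811846 234.4404181184669 167.0 36.0 27 [ 434.44551287 -218.29658723   65.5       ]
scene 300 162 302.1873977086743 159.59574468085106 188.0 54.0 31 [ 416.24777192 -222.31429507   65.5       ]
```

Emit:
arm_command(
  increments=[
    [[0.8,0.2,-0.5],[-1,-3.4,-20],0.4],
    [[0.8,0.2,-0.5],[-1,-3.4,-40],0.4],
    [[0.8,0.2,-0.5],[-1,-3.4,-50],0.4],
    [[0.8,0.2,-0.5],[-1,-3.4,-50],0.6],
    [[0.8,0.2,-0.5],[-1,-3.4,-50],1],
  ],
)

```text
clock: 9.5
position: [475.1, 253.3, 53.9]
ee_rot: [0.52, -0.479, -0.52, -0.479]
contact_force: [0.2, -0.4, 3.9]
gripper_width: 23.4
```

Emit:
arm_command(
  increments=[
    [[0,0,0],[0,0,0],1],
    [[0,0,0],[0,0,0],1],
    [[0,0,0],[0,0,0],1],
    [[0,0,0],[0,0,0],1],
    [[0,0,0],[0,0,0],1],
  ],
)

```text
clock: 10.0
position: [475.1, 253.3, 54.1]
ee_rot: [0.52, -0.479, -0.52, -0.479]
contact_force: [-0.1, 1.0, -0.9]
gripper_width: 22.6
```

Emit:
arm_command(
  increments=[
    [[0,0,0],[0,0,25],1],
    [[0,0,0],[0,0,60],1],
    [[0,0,0],[0,-5,100],1],
    [[0,0,0],[-2,-45,110],1],
    [[0,0,0],[-4,-92,110],1],
  ],
)

```text
clock: 10.5
position: [472.5, 162.2, 166.6]
ee_rot: [0.522, -0.476, -0.52, -0.481]
contact_force: [1.1, -0.2, -1.4]
gripper_width: 22.1
```

Emit:
arm_command(
  increments=[
    [[0,0,0],[-4,-45,0],1],
    [[0,0,0],[-8,-90,0],1],
    [[0,0,0],[-12,-135,0],1],
    [[0,0,0],[-16,-180,0],1],
    [[0,0,0],[-20,-225,0],1],
  ],
)

```text
clock: 11.0
position: [451.9, -64.4, 166.9]
ee_rot: [0.522, -0.476, -0.52, -0.481]
contact_force: [1.1, -0.3, -0.3]
gripper_width: 22.4
```

Emit:
arm_command(
  increments=[
    [[0,0,0],[-6,-45,0],1],
    [[0,0,0],[-11,-90,-10],1],
    [[0,0,0],[-16,-130,-20],1],
    [[0,0,0],[-18,-150,-30],1],
    [[0,0,0],[-18,-154,-32],1],
  ],
)

```text
clock: 11.5
position: [432.5, -220.1, 133.7]
ee_rot: [0.52, -0.477, -0.52, -0.481]
contact_force: [-0.3, 0.9, -2.0]
gripper_width: 22.4
```

Emit:
arm_command(
  increments=[
    [[0,0,0],[0,0,0],1],
    [[0,0,0],[0,0,0],1],
    [[0,0,0],[0,0,0],1],
    [[0,0,0],[0,0,0],1],
    [[0,0,0],[0,0,0],1],
  ],
)

```text
clock: 12.0
position: [432.9, -219.5, 134.0]
ee_rot: [0.521, -0.477, -0.52, -0.481]
contact_force: [0.3, 0.7, -1.3]
gripper_width: 22.2
```

```bash
python3 - <<'E'
from h import *
st=readout.read_state();R=Rot.from_quat(st['ee_rot']).as_matrix(); P=st['position']; print(st['clock'],P,np.degrees(np.arctan2(*R[1::-1,1])),R[:,0].round(4),st['gripper_width'])
q,e,j=grab('scene','s6.png')
tip=P+R[:,0]*46.1; print('tip pred',tip, proj(j,tip),'hole',proj(j,(434.3,-218.3,65.5)))
u,v=proj(j,tip).round().astype(int)
c=q[v-45:v+30,u-50:u+50]; cv2.imwrite('pics/c6.png',cv2.resize(c,None,fx=8,fy=8,interpolation=cv2.INTER_CUBIC)); print('crop',u-50,v-45)
E
```

```text
12.0 [ 432.86661848 -219.45682926  134.02995411] -175.2554288629223 [ 0.0052  0.0041 -1.    ] 22.157033504084364
tip pred [ 433.10443451 -219.26704921   87.93095817] [299.47834425 157.048873  ] hole [299.59643485 162.07609108]
crop 249 112
```

View pics/c6.png

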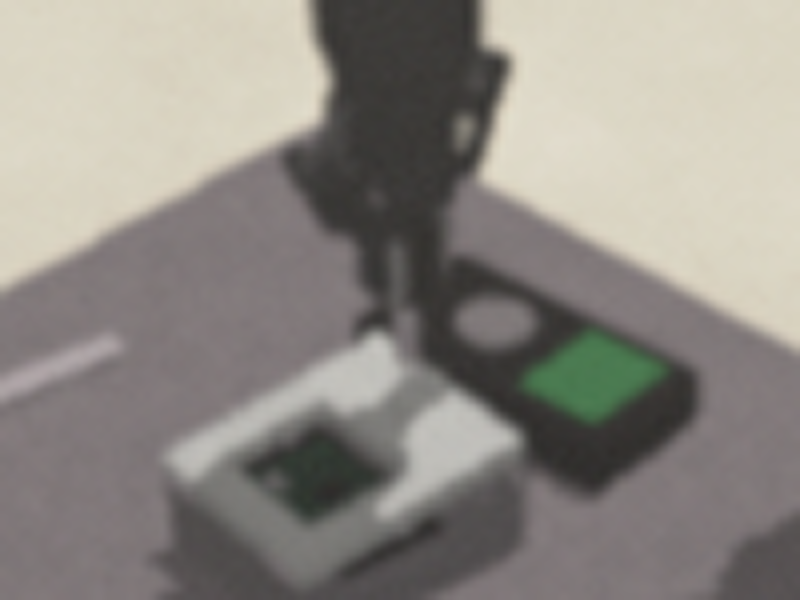

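Emit:
arm_command(
  increments=[
    [[0,0,0],[0.6,1.1,-8],1],
    [[0,0,0],[0.6,1.1,-16],1],
    [[0,0,0],[0.6,1.1,-22],1],
    [[0,0,0],[0.6,1.1,-26],1],
    [[0,0,0],[0.6,1.1,-30],1],
  ],
)

```text
clock: 12.55
position: [433.8, -218.6, 103.6]
ee_rot: [0.521, -0.477, -0.52, -0.481]
contact_force: [0.6, -0.0, -0.6]
gripper_width: 22.1
```

Emit:
arm_command(
  increments=[
    [[0,0,0],[-0.2,0.1,-4],1],
    [[0,0,0],[-0.4,0.2,-8],1],
    [[0,0,0],[-0.6,0.2,-12],1],
    [[0,0,0],[-0.6,0.2,-16],1],
    [[0,0,0],[-0.6,0.2,-19],1],
  ],
)

```text
clock: 13.05
position: [433.7, -218.4, 84.5]
ee_rot: [0.521, -0.476, -0.519, -0.481]
contact_force: [1.0, 2.3, -0.5]
gripper_width: 22.6
```

Emit:
arm_command(
  increments=[
    [[0,0,0],[-0.2,0.2,-3],1],
    [[0,0,0],[-0.4,0.2,-6],1],
    [[0,0,0],[-0.6,0.2,-9],1],
    [[0,0,0],[-0.6,0.2,-12],1],
    [[0,0,0],[-0.6,0.2,-15],1],
  ],
)

```text
clock: 13.55
position: [433.2, -218.1, 69.5]
ee_rot: [0.521, -0.476, -0.519, -0.481]
contact_force: [1.1, 1.5, 2.3]
gripper_width: 21.9
```

Emit:
arm_command(
  increments=[
    [[0,0,0],[-0.3,0,-2],1],
    [[0,0,0],[-0.4,0,-4],1],
    [[0,0,0],[-0.4,0,-6],1],
    [[0,0,0],[-0.4,0,-7.5],1],
    [[0,0,0],[-0.4,0,-9],1],
  ],
)

```text
clock: 14.05
position: [432.8, -218.1, 61.8]
ee_rot: [0.521, -0.476, -0.52, -0.481]
contact_force: [-3.7, 6.5, 21.8]
gripper_width: 22.4
```

Emit:
arm_command(
  increments=[
    [[0,0,0],[0,0,-1.5],1],
    [[0,0,0],[0,0,-1.5],1],
    [[0,0,0],[0,0,-1.5],1],
    [[0,0,0],[0,0,-1.5],1],
    [[0,0,0],[0,0,-1.5],1],
  ],
)

```text
clock: 14.55
position: [432.8, -218.1, 61.8]
ee_rot: [0.522, -0.476, -0.52, -0.481]
contact_force: [-2.2, 4.4, 15.2]
gripper_width: 22.2
```

```bash
python3 - <<'E'
from h import *
q,e,j=grab('scene','s7.png'); s=cloud('scene',e,j); q,e,j=grab('scene','s7.png'); p,d,i=grab('top','t7.png'); w=cloud('top',d,i)
st=readout.read_state(); print(st['clock'],st['position'],st['contact_force'],st['gripper_width'])
t=np.radians(-7);ex=np.array([np.cos(t),np.sin(t)]);ey=np.array([-ex[1],ex[0]])
for n,W in (('top',w),('sc',s)):
    X=W[...,:2]@ex-495.5; Y=W[...,:2]@ey+163.5; Z=W[...,2]
    m=(abs(X)<60)&(abs(Y)<52)&(Z>48)&(Z<72)&((X>0)|(abs(Y)>30)); print(n,m.sum(),np.polyfit(X[m],Z[m],1))
q=cv2.imread('pics/s7.png'); cv2.imwrite('pics/c7.png',cv2.resize(q[100:260,220:440],None,fx=3.6,fy=3.6,interpolation=cv2.INTER_CUBIC))
E
```

```text
14.7 [ 432.80940075 -218.06627308   61.85942787] [-2.17335533  5.16665314 14.6696626 ] 22.571313262097213
top 38 [1.27670032e-02 5.57620828e+01]
sc 230 [8.00784634e-03 5.39666461e+01]
```

View pics/c7.png

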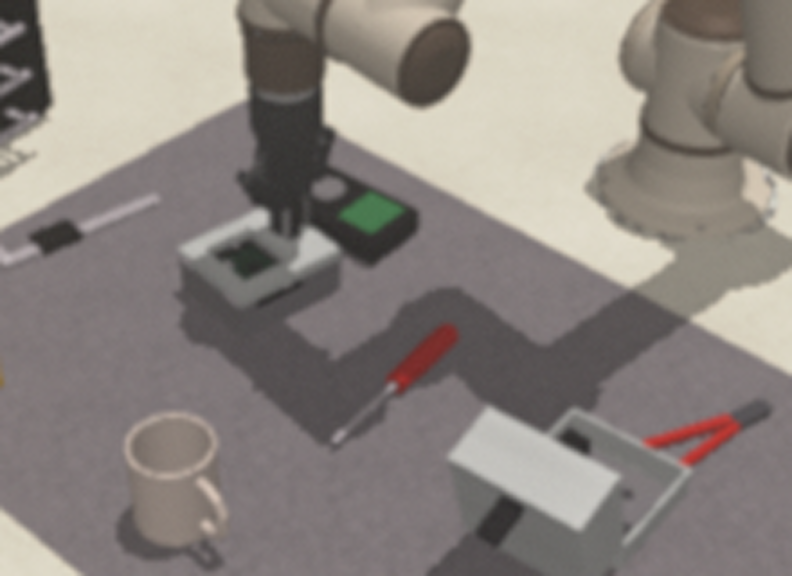

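The picture shows the jig flat with the fingers on the knob (285,215), the lid open on its stop (540,465), the square pin still in the case (572,438) and the bystanders in place. The leaf slope is about 0.01 rad and the press is steady at about 15 N, so I'm handing it in.

```bash
python3 -c "
from h import *
arm.job_done(); s=readout.read_state(); print(s['clock'],s['position'],s['contact_force'])"
```

```text
the job is handed in; nothing more can be done
the job is handed in; nothing more can be done
```

I did the job in the order asked and handed it in at about 14.7 s. It ended with the arm still gripping the pin's knob and pressing the jig shut. No verdict was reported.

1. **Lid:** I swung the case lid by its tab to just short of its stop and let go; a later picture showed it resting open.
2. **Jig:** I folded the upper half down from behind with the closed fingers. It rested at about 0.094 rad, as expected from its springs.
3. **Pin:** I took the round-knobbed pin from the left socket and pushed it through both holes. Side forces were about 2.5 N at most on the way in and about 5 N at the end.

**Last checks before handing in:**
- **Jig shut:** the depth images put the upper half within about 0.01 rad of flat.
- **Pin home:** the tool stopped at z = 61.8 mm, against 62.1 mm expected for a pin fully home. More push did not move it.
- **Press and grip:** the press was steady at about 15 N, above the 7 N needed. The opening read 22.6 mm on the 24 mm knob.
- **Left alone:** the square pin was still in the case. The mug, screwdriver, pliers, caliper and meter looked undisturbed; the tape and flux bottle were outside that last view.

**What disagreed:**
- The scene camera's automatic reading of the hole position was about 18 mm off, so I dropped it. The top camera and a hand-read pixel from the scene camera agreed to about 2 mm.
- The state could not be read after hand-in, so I could not check the final second of holding.

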